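Photograph a tray of jaw blanks at the lock bench

ROBOT

A 6-joint arm with a two-finger parallel gripper is mounted at the origin on the work surface. World frame = base frame: x ahead of the robot, y to its left, z up, the work surface at z = 0. Lengths are in m, angles in rad, forces in N, time in s.
With the tool pointing down it reaches from about 0.375 to 0.925 m from the base axis. Payload 5.7 kg.
Tool frame: the origin (TCP) lies midway between the tips of the shut fingers; the grasp point (between the pads) lies 19 mm behind it; z points along the fingers, y is the direction in which the jaws open and shut (so a half turn about z gives the same grasp; the last joint's range is limited). The gripper opens to 88 mm and grips with 3 to 60 N. Pads are 20 mm wide; open, the fingers measure 115 mm over their backs; the gripper's body (75 mm by 178 mm) begins 61 mm behind the grasp point.
Start: joints at [1.069, 0.359, 1.51, -0, 1.272, -0.115], TCP at [0.226, 0.556, 0.189] pointing down, gripper open.
Joint ranges: [-2.97, 2.97], [-1.01, 2.36], [0.21, 2.38], [-0.96, 4.11], [0.2, 2.71], [-2.98, 2.98]. Speed limits (rad/s): [2.39, 2.39, 3.14, 3.14, 3.14, 3.14].

INTERFACE

Orientations are given as a rotation vector (axis times angle).
In Python, from workcell import env, solver, grab_frame, finish_job, status gives the robot as it stands. The module is installed in compiled form; this text tells all that it offers. Calls block until the motion is done:
- env.reach(position, orientation): joint-space move of the TCP to a pose.
- env.move_l(position, rotation=None, feed=0.15, stop_force=None): straight line of the TCP; rotation=None keeps the orientation; feed is the mean speed in m/s. With stop_force (N) it stops when the force on the tool has changed by that much, and returns True; else False.
- env.goto_joints(angles): joint-space move.
- env.open_gripper() and env.gripper_close(grasp_force=None): open the fingers fully, or close them until they stop; grasp_force is the grip in N (None keeps the last).
- env.sleep(seconds).
- solver.inverse_kinematics(position, orientation): joint angles nearest the present ones, or None.
- grab_frame(name): name is "side" or "top" or "wrist"; returns a dict with "color" (480x640x3 uint8, red, green, blue), "fx", "fy", "cx", "cy" (pixels), "pose" (4x4, takes a point from camera to world coordinates). Camera axes: x right, y up, looking along -z (the intrinsics and any distortion apply to the point x, -y, -z); pixel columns grow to the right and rows downward; lengths in m; the calibration is good to about 2 mm. The wrist camera is an equidistant fisheye: a pixel r from the principal point sees the ray r / f radians off the axis. A picture is of the moment at which its call begins. There is no depth.
A pose or a line that the arm cannot do raises env.MotionError and nothing moves.
- finish_job(): hands the job in, once; it reports no verdict.
Readings, each from a call of its own:
- status.current_time(): time.
- status.current_q(): joint angles.
- status.current_joint_velocities(): joint speeds.
- status.current_tau(): joint torques, N m.
- status.current_eef_pos(): TCP position.
- status.current_eef_rot(): TCP orientation.
- status.current_ft_force(): force on the tool from outside, world axes, zero at the start.
- status.current_torque(): the same for the moment, N m.
- status.current_grip_width(): finger opening in m.
Only numpy, scipy, OpenCV 4.12 (cv2) and the standard library are available. Lean on these libraries where they do the work, as an engineer would, in place of code of your own. Each camera call takes 0.05 s, during which the arm holds its last target. There are 200 camera calls.

TASK

Take the inspection picture of this batch: first swing the tray's guard bail up and over until it stays back by itself, lay every T-shaped jaw blank on the bench flat in the tray, one to a bay with the web up, then swivel and tilt the camera by its ball grip so that the lens looks straight at the middle of the tray, and push the sprung trip lever fully down, hold it a moment and let it come up again. Leave the bail back, the blanks in the tray and the camera aimed, and leave the other things on the bench where they are.

Things in the scene. Friction and masses are not known exactly. Their poses are not given: they have to be found in the camera images.
- tray: Dark steel photo tray fixed to the bench, 160 mm (its x) by 252 mm (its y); floor 8 mm above the bench, rim and ribs 16 mm above the bench. Three ribs parallel to its x part it into four equal bays side by side along y: bay centres at y = -93, -31, +31, +93 mm, each 58 mm wide and 152 mm long inside. Origin: centre of the underside on the bench; z up. Yaw varies.
- tray_mid (a point): Middle of the tray's floor, 8 mm above the tray's origin (on the centre rib's line); the camera's target
- bail_hinge (a point): Middle of the bail's hinge line, which runs parallel to the tray's y, at tray x = +85 mm (the side away from the robot), 50 mm above the bench; axes as the tray's
- bail_grip (a point): Middle of the bail's crossbar: the bail is a U of 12 mm round steel bar, crossbar 284 mm long and parallel to the tray's y, 130 mm from the hinge line. Free to grip from above anywhere near its middle
- bail (a joint): Angle of the bail (rad): 0 = lying level over the tray, crossbar towards the robot, 50 mm above the bench; grows as the crossbar swings up and over to the far side; 1.57 upright; stop at 2.0. Weighs 0.35 kg, nearly frictionless: it falls shut if let go below 1.57, and falls back onto the stop and stays if let go beyond.
- cam_pivot (a point): Point where the camera's swivel axis (vertical) and tilt axis (level, its own y) cross, 240 mm above the bench on a green-footed post; does not move when the camera turns. Its axes turn with the camera: the lens looks along its -x, z is the camera's top. Camera body about 110 by 66 by 50 mm, with the lens on the axis.
- ball (a point): Centre of the black ball grip, 28 mm across, on a 10 mm steel rod fixed to the camera: in the camera's axes 150 mm ahead of the pivot (along -x) and 60 mm above (+z). The rod runs from the ball back towards the camera's top. Grip the ball from above; moving it swivels and tilts the camera.
- swivel (a joint): Swivel of the camera about the vertical (rad), grows anticlockwise seen from above, -1.3 to 1.5; zero depends on how the post stands. Stiff (0.25 N m): stays where it is left.
- tilt (a joint): Tilt of the camera (rad): 0 lens level, positive lens looking down; -0.3 to 1.2. Stiff (0.4 N m): stays where it is left.
- trip_base: Green block (on the right or on the left of the bench, a grey tray of rivets in the other place), 130 by 60 by 36 mm, fixed to the bench, that carries the trip lever. Origin: centre of its underside; the lever's hinge is at its x = +50 mm, 50 mm up, parallel to its y; the lever's free end points along its -x.
- trip_pad (a point): Point on the top face of the steel trip lever (100 by 44 by 8 mm), 85 mm from the hinge; press straight down here with closed fingers. Sinks about 26 mm over the full stroke, to about 57 mm above the bench.
- trip (a joint): Trip lever (rad): 0 = up at rest, 0.32 = fully down on its stop; spring return, about 5 N at the start and 10 N at the end of the stroke at the pad.
- blank1: Jaw blank: plain yellow steel T-section, 110 mm long (its x), base 40 mm wide (y) and 8 mm thick, upright web 10 mm thick along the middle, 38 mm tall in all; 125 to 255 g. Origin: centre of the underside; z up. Three or four blanks are present (None if absent); they start standing web up on the bench.
- blank2: Jaw blank: plain yellow steel T-section, 110 mm long (its x), base 40 mm wide (y) and 8 mm thick, upright web 10 mm thick along the middle, 38 mm tall in all; 125 to 255 g. Origin: centre of the underside; z up. Three or four blanks are present (None if absent); they start standing web up on the bench.
- blank3: Jaw blank: plain yellow steel T-section, 110 mm long (its x), base 40 mm wide (y) and 8 mm thick, upright web 10 mm thick along the middle, 38 mm tall in all; 125 to 255 g. Origin: centre of the underside; z up. Three or four blanks are present (None if absent); they start standing web up on the bench.
- blank4: Jaw blank: plain yellow steel T-section, 110 mm long (its x), base 40 mm wide (y) and 8 mm thick, upright web 10 mm thick along the middle, 38 mm tall in all; 125 to 255 g. Origin: centre of the underside; z up. Three or four blanks are present (None if absent); they start standing web up on the bench.
- bottle: Bystander: green bottle, 66 mm across, 200 mm tall; origin under its centre
- hammer: Bystander: hammer lying on the bench
- wrench: Bystander: spanner, 170 mm, lying on the bench
- tin: Bystander: plain metal can, 80 mm across, 100 mm tall
- hook_arm: Bystander: loose red curved steel bar, 22 mm thick, about 170 mm long
There are look-alikes about, which are no part of the job. Leave any green look-alike of the blank3 alone.

How it is judged:
On the way, in this order (a step that is already met when the one before it is completed fails the run):
1. the bail stands back by itself, let go (value of joint bail above 1.85 rad and contact force between the fingers and anything else below 0.5 N), for 0.3 s.
2. every blank lies flat in a bay, let go, with the bail back (all of step 1 and x of blank1 in the frame of tray between -0.025 and 0.025 m and y of blank1 in the frame of tray between -0.122 and 0.122 m and z of each of blank1, blank2, blank3, blank4 in the frame of tray below 0.0115 m and angle between each of blank1, blank2, blank3, blank4's own z axis and vertical below 0.08 rad and linear speed of each of blank1, blank2, blank3, blank4 below 0.02 m/s and x of blank2 in the frame of tray between -0.025 and 0.025 m and y of blank2 in the frame of tray between -0.122 and 0.122 m and x of blank3 in the frame of tray between -0.025 and 0.025 m and y of blank3 in the frame of tray between -0.122 and 0.122 m and x of blank4 in the frame of tray between -0.025 and 0.025 m and y of blank4 in the frame of tray between -0.122 and 0.122 m), for 0.2 s.
3. the camera is aimed at the middle of the tray (y of tray_mid in the frame of cam_pivot between -0.035 and 0.035 m and z of tray_mid in the frame of cam_pivot between -0.035 and 0.035 m), for 0.2 s.
4. the trip lever is fully down, with the camera aimed (all of step 3 and value of joint bail above 1.85 rad and value of joint trip above 0.28 rad), for 0.15 s.
At the end, for the whole second after the job is handed in: Bail past 1.85 rad; every blank at rest in a bay, flat on the tray floor (raised under 3.5 mm, tilt under 0.08 rad, within 25 mm of the middle in tray x); lens axis within 35 mm of the tray's middle, sideways and vertically; trip lever up (under 0.06 rad) (all of step 3 and value of joint bail above 1.85 rad and x of blank1 in the frame of tray between -0.025 and 0.025 m and y of blank1 in the frame of tray between -0.122 and 0.122 m and z of each of blank1, blank2, blank3, blank4 in the frame of tray below 0.0115 m and angle between each of blank1, blank2, blank3, blank4's own z axis and vertical below 0.08 rad and linear speed of each of blank1, blank2, blank3, blank4 below 0.02 m/s and x of blank2 in the frame of tray between -0.025 and 0.025 m and y of blank2 in the frame of tray between -0.122 and 0.122 m and x of blank3 in the frame of tray between -0.025 and 0.025 m and y of blank3 in the frame of tray between -0.122 and 0.122 m and x of blank4 in the frame of tray between -0.025 and 0.025 m and y of blank4 in the frame of tray between -0.122 and 0.122 m and value of joint trip below 0.06 rad and velocity of joint each of swivel, tilt below 0.05 rad/s); the robot touches nothing.
It fails at once if a bystander (bottle, hammer, spanner, can, red bar) is pushed more than 5 cm from its place, or the bottle is tipped (distance of any of bottle, hammer, wrench, tin, hook_arm from where it was at the start of the episode above 0.05 m or angle between bottle's own z axis and vertical above 0.5 rad).
Of blank1, blank2, blank3, blank4 only 3 to 4 are there at a start; the rules pass over those that are not, and their reading is None.
At some moment in a run one of blank1, blank2, blank3, blank4 may be knocked a few centimetres aside while the robot is not near it.
It also fails if it takes over 210 s, if anything falls off the work surface, if the arm or the gripper's body presses on something with over 40 N, if the wrist force passes 120 N, or if a joint passes its speed limit or range.

## Working session

There is one attempt and no reset: what is moved stays moved. The work goes in short steps, each a Python script; the robot and the scene stay as the last script left them, time stands still between calls to the robot, and variables do not carry over. Pictures are saved under pics/ and viewed, about 12 in all and at most 16, crops included, and the job is handed in when it is done.

```bash
mkdir -p pics; cat > h.py <<'E'
import numpy as np, cv2
from scipy.spatial.transform import Rotation as R
from workcell import env, solver, grab_frame, finish_job, status
def shot(name,fn):
    f=grab_frame(name); cv2.imwrite(fn,f["color"][:,:,::-1]); return f
def ray(f,u,v,fish=False):
    x=(u-f["cx"])/f["fx"]; y=(v-f["cy"])/f["fy"]
    if fish:
        r=np.hypot(x,y); s=np.sin(r)/r if r>1e-9 else 1; d=np.array([x*s,-y*s,-np.cos(r)])
    else: d=np.array([x,-y,-1.])
    P=np.array(f["pose"]); return P[:3,3],P[:3,:3]@d
def onplane(f,u,v,z,fish=False):
    o,d=ray(f,u,v,fish); return o+d*(z-o[2])/d[2]
def proj(f,p):
    P=np.array(f["pose"]); c=P[:3,:3].T@(np.array(p)-P[:3,3])
    return f["cx"]-f["fx"]*c[0]/c[2], f["cy"]+f["fy"]*c[1]/c[2]
def tri(f1,p1,f2,p2):
    o1,d1=ray(f1,*p1);o2,d2=ray(f2,*p2)
    s=np.linalg.lstsq(np.c_[d1,-d2],o2-o1,rcond=None)[0]
    a=o1+d1*s[0];b=o2+d2*s[1]; return (a+b)/2,np.linalg.norm(a-b)
def down(yaw):  # tool down, jaw (y) axis at angle yaw in world
    y=np.array([np.cos(yaw),np.sin(yaw),0]);z=np.array([0,0,-1.]);x=np.cross(y,z)
    return R.from_matrix(np.c_[x,y,z]).as_rotvec()
E
python3 - <<'E'
from h import *
for n in("top","side"):
    f=shot(n,f"pics/{n}0.png"); np.save(f"{n}.npy",f,allow_pickle=True)
    print(n,f["fx"],f["fy"],f["cx"],f["cy"],np.round(f["pose"],3).tolist())
print(status.current_time(),status.current_eef_rot())
E
```

```text
top 435.2815710159497 435.2815710159497 319.16903359863 240.67023670721835 [[0.024, 0.979, -0.201, 0.249], [-1.0, 0.025, -0.001, -0.01], [0.004, 0.201, 0.98, 1.538], [0.0, 0.0, 0.0, 1.0]]
side 608.3484198492476 608.3484198492476 319.144590588713 237.5967297423292 [[0.724, 0.545, -0.423, -0.169], [-0.689, 0.556, -0.464, -0.754], [-0.018, 0.627, 0.778, 1.457], [0.0, 0.0, 0.0, 1.0]]
0.1 [-6.03688358e-01 -3.08252720e+00  2.41259651e-03]
```

View pics/top0.png

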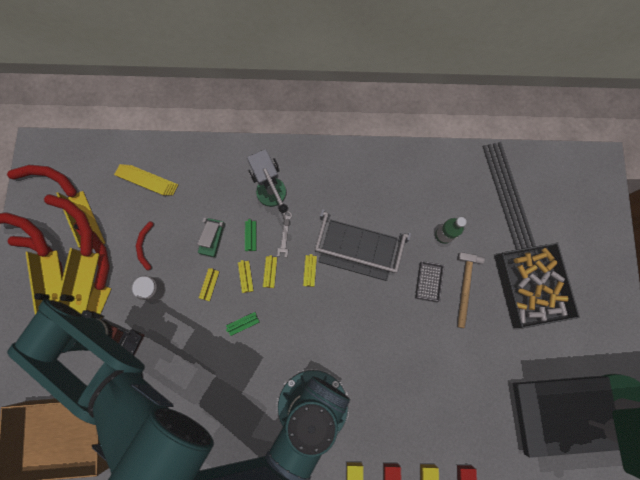

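View pics/side0.png

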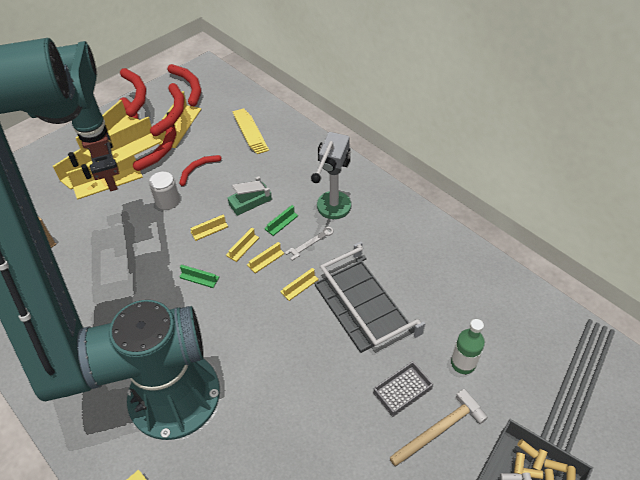

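Top view shows yellow T blanks at (208,284), (246,276), (270,271) and (310,270). There are green look-alikes at (250,235) and (243,323), and the yellow bar stack at (145,179) is not a T. The tray is at about (360,248), the camera ball at (284,209) and the trip base at (210,237). I'll confirm these in a crop and measure by mask.

```bash
cat >> h.py <<'E'
def blanks(ft,mn=60):
    hsv=cv2.cvtColor(ft["color"],cv2.COLOR_RGB2HSV)
    m=cv2.inRange(hsv,(24,120,60),(34,255,255))
    n,l,s,c=cv2.connectedComponentsWithStats(m); out=[]
    for i in range(1,n):
        if not(mn<s[i,4]<700): continue
        v,u=np.nonzero(l==i)
        p=np.array([onplane(ft,a,b,0.02)[:2] for a,b in zip(u,v)])
        (cx,cy),(w,h),_=cv2.minAreaRect((p*1000).astype(np.float32))
        d=p-p.mean(0); w_,V=np.linalg.eigh(d.T@d); ax=V[:,1]
        out.append((round(u.mean(),1),round(v.mean(),1),s[i,4],np.round([cx/1000,cy/1000],4),round(float(np.arctan2(ax[1],ax[0])%np.pi),3),round(max(w,h)),round(min(w,h))))
    return out
E
python3 - <<'E'
from h import *
ft=np.load("top.npy",allow_pickle=True).item();fs=np.load("side.npy",allow_pickle=True).item()
for f in(ft,fs):
    for b in blanks(f): print(*b)
c=ft["color"][140:320,190:430];cv2.imwrite("pics/topc.png",cv2.resize(c,(800,600),interpolation=3)[:,:,::-1])
c=fs["color"][120:360,180:500];cv2.imwrite("pics/sidec.png",cv2.resize(c,(800,600),interpolation=3)[:,:,::-1])
E
```

```text
81.2 200.5 134 [0.694  0.8548] 1.043 94 45
72.1 228.8 87 [0.583  0.8749] 0.499 142 9
31.1 283.8 144 [0.3891 0.9913] 0.301 221 9
269.6 271.5 344 [0.4486 0.1622] 3.091 113 39
309.5 270.4 342 [0.4561 0.0223] 3.097 113 39
245.1 276.2 347 [0.4303 0.2478] 0.202 113 39
208.7 284.2 308 [0.3979 0.3719] 2.899 110 39
102.7 299.8 147 [0.3334 0.7389] 2.887 92 28
354.4 472.3 231 [-0.1941 -0.1407] 1.53 48 42
429.9 473.3 206 [-0.1914 -0.383 ] 1.545 53 35
192.0 112.6 115 [0.6712 0.8569] 1.106 82 58
249.7 130.1 644 [0.7736 0.6307] 1.228 246 54
123.2 124.6 267 [0.4806 0.9832] 3.036 155 64
134.7 147.2 541 [0.4355 0.8437] 3.025 175 70
128.1 178.3 124 [0.3334 0.732 ] 2.862 87 28
84.0 186.9 407 [0.2155 0.8118] 2.144 143 101
206.3 222.5 82 [0.4032 0.3904] 2.91 112 12
209.4 230.9 142 [0.3896 0.3555] 2.899 107 21
242.9 245.0 267 [0.4317 0.2445] 0.294 125 42
263.1 253.1 93 [0.4503 0.1766] 3.111 120 14
267.1 260.7 163 [0.4417 0.1451] 3.091 105 19
299.2 285.0 300 [0.4565 0.0171] 3.137 120 42
136.7 476.3 95 [-0.1785 -0.1131] 2.37 42 20
```

View pics/topc.png

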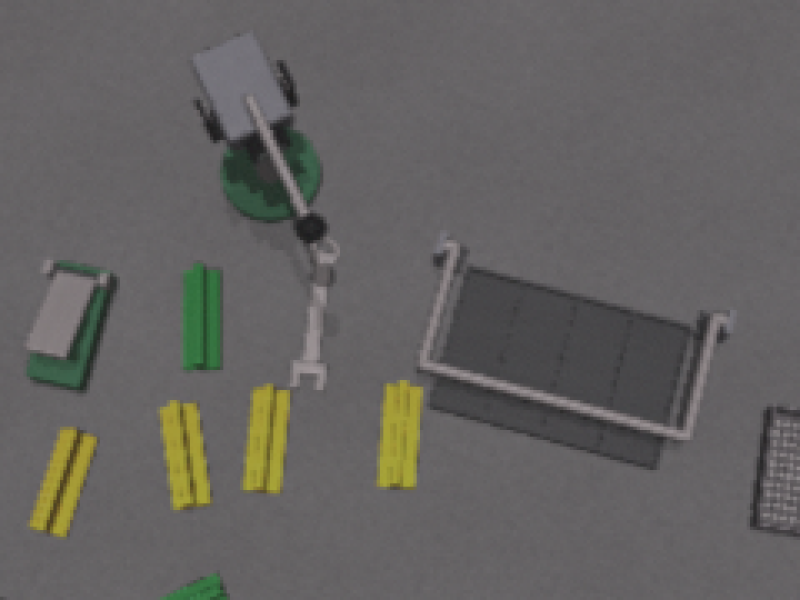

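View pics/sidec.png

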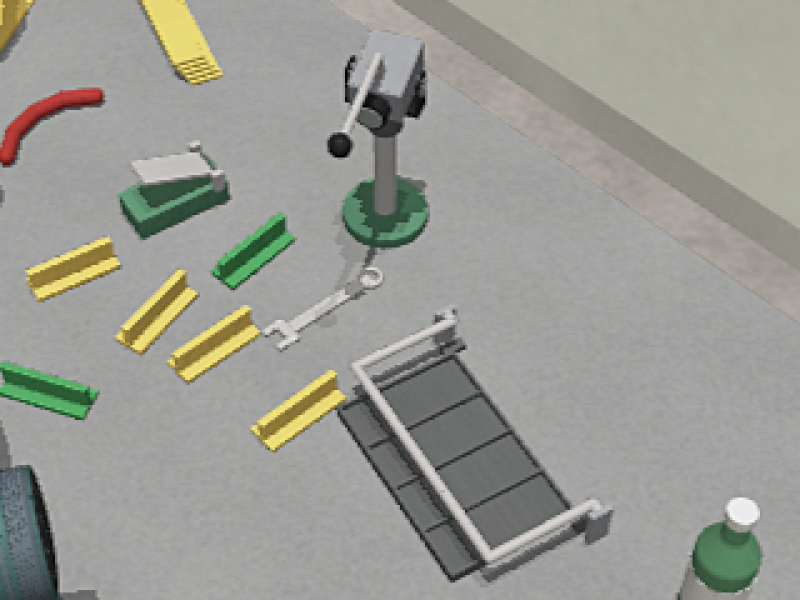

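Confirmed: all four yellow pieces are T-sections with the web up, and the two T look-alikes are green. The lever's hinge is on its far end with the free end towards the robot, and the bail is shut.

```bash
python3 - <<'E'
from h import *
ft=np.load("top.npy",allow_pickle=True).item();fs=np.load("side.npy",allow_pickle=True).item()
T=lambda u,v:(190+(u+.5)/3.3333-.5,140+(v+.5)/3.3333-.5)
S=lambda u,v:(180+(u+.5)/2.5-.5,120+(v+.5)/2.5-.5)
r=lambda a:np.round(a,4)
print("tray top",[r(onplane(ft,*T(*p),.016)[:2]) for p in[(468,266),(430,405),(657,468),(697,327)]])
print("tray side",[r(onplane(fs,*S(*p),.016)[:2]) for p in[(338,408),(455,578)]])
print("bar top",[r(onplane(ft,*T(*p),.05)[:2]) for p in[(424,362),(686,434)]])
print("bar side",[r(onplane(fs,*S(*p),.05)[:2]) for p in[(357,367),(489,555)]])
print("ball",tri(ft,T(311,228),fs,S(340,145)))
print("foot",r(onplane(ft,*T(270,175),.01)),r(onplane(fs,*S(386,212),.01)))
hs=cv2.cvtColor(ft["color"],cv2.COLOR_RGB2HSV);g=cv2.inRange(hs,(50,70,30),(85,255,255))
hs2=cv2.cvtColor(fs["color"],cv2.COLOR_RGB2HSV);g2=cv2.inRange(hs2,(50,70,30),(85,255,255))
print("trip corners",[r(onplane(ft,*T(*p),.036)[:2]) for p in[(50,262),(116,275),(84,390),(28,375)]])
print("hinge pins",[r(onplane(ft,*T(*p),.05)[:2]) for p in[(47,267),(103,279)]],"lever end",[r(onplane(ft,*T(*p),.083)[:2]) for p in[(29,348),(66,358)]])
print("side lever end",[r(onplane(fs,*S(*p),.083)[:2]) for p in[(134,164),(145,183)]],"hinge",[r(onplane(fs,*S(*p),.05)[:2]) for p in[(195,148),(218,182)]])
for f,gg in((ft,g),(fs,g2)):
    n,l,s,c=cv2.connectedComponentsWithStats(gg)
    for i in range(1,n):
        if s[i,4]>60: print(s[i],np.round(c[i],1),r(onplane(f,*c[i],.012)[:2]))
E
```

```text
tray top [array([ 0.6412, -0.046 ]), array([ 0.4881, -0.0087]), array([ 0.4271, -0.2491]), array([ 0.5799, -0.2931])]
tray side [array([ 0.4892, -0.0078]), array([ 0.4284, -0.2525])]
bar top [array([ 0.528 , -0.0013]), array([ 0.4591, -0.274 ])]
bar side [array([0.5283, 0.0007]), array([ 0.459 , -0.2704])]
ball (array([0.60389131, 0.10166482, 0.28356166]), np.float64(0.0002295348199741756))
foot [0.7404 0.1736 0.01  ] [0.7441 0.1731 0.01  ]
trip corners [array([0.629 , 0.4005]), array([0.6166, 0.3292]), array([0.4918, 0.3542]), array([0.5062, 0.4141])]
hinge pins [array([0.62  , 0.3994]), array([0.6085, 0.3394])] lever end [array([0.5261, 0.4021]), array([0.5167, 0.3635])]
side lever end [array([0.5297, 0.4048]), array([0.5192, 0.3697])] hinge [array([0.6207, 0.3996]), array([0.6029, 0.333 ])]
[276 180  10  20 110] [280.9 189.1] [0.7523 0.1362]
[257 189  20  17 137] [265.3 199.1] [0.7126 0.1915]
[245 219  11  32 336] [250.  235.2] [0.5766 0.2398]
[444 219  19  18 189] [451.8 228.5] [ 0.6198 -0.4858]
[198 227  24  29 209] [211.  245.2] [0.5368 0.3767]
[226 312  33  24 378] [241.9 323.5] [0.2652 0.2501]
[606 375  34  27 648] [624.6 387.1] [ 0.0868 -1.0463]
[ 613  408   27   69 1236] [628.7 438.5] [-0.0742 -1.041 ]
[228 191  43  24 603] [246.8 201.1] [0.5531 0.379 ]
[317 192  34  27 612] [333.5 206.2] [0.7364 0.168 ]
[265 205  33  31 437] [280.9 220.5] [0.5772 0.2402]
[180 265  39  23 503] [198.1 276. ] [0.2638 0.2499]
[457 329  27  28 571] [469.9 343. ] [ 0.6535 -0.4354]
[451 360  24  14  76] [460.7 369.4] [ 0.5751 -0.4661]
```

```bash
cat >> h.py <<'E'
C=np.array([.5355,-.148]);YAW=-.2475
tx=np.array([np.cos(YAW),np.sin(YAW)]);ty=np.array([-tx[1],tx[0]])
def go(p,yaw):
    q0=np.array(status.current_q());best=None
    for y in(yaw,yaw+np.pi):
        q=solver.inverse_kinematics(list(p),list(down(y)))
        if q is not None and (best is None or abs(q[5]-q0[5])<best[0]): best=(abs(q[5]-q0[5]),q)
    env.goto_joints(best[1])
def L(p,**k): return env.move_l(list(p),**k)
def pos(): return np.array(status.current_eef_pos())
E
python3 - <<'E'
from h import *
go((.38,.25,.22),YAW); go((.40,-.1,.2),YAW)
bar=lambda a:np.r_[C+tx*(.085-.130*np.cos(a)),.050+.130*np.sin(a)-.019]
b=bar(0); go(b+[0,0,.08],YAW); print(L(b,stop_force=8),pos(),b)
env.gripper_close(10); print("w",status.current_grip_width(),status.current_ft_force())
for a in np.linspace(.1,1.96,19): L(bar(a),feed=.12)
print(status.current_grip_width(),status.current_ft_force(),pos(),status.current_time())
env.open_gripper(); env.sleep(.5); L(pos()+[0,0,.08]); env.sleep(.5)
go((.42,-.05,.28),YAW)
f=shot("side","pics/s1.png");t=shot("top","pics/t1.png")
for b in blanks(t): 
    if b[2]>250:print(*b)
print(status.current_time())
a=f["color"][120:360,180:500];cv2.imwrite("pics/s1c.png",a[:,:,::-1])
E
```

```text
False [ 0.49228677 -0.13708556  0.03218904] [ 0.49187124 -0.13697586  0.031     ]
w 0.0005490420999336315 [ 0.29022287  0.27336341 -1.13186149]
0.0005445425572827603 [ 0.41437734 -0.69007683 -0.73544198] [ 0.6654046  -0.18081465  0.15099506] 10.2333
269.6 271.5 344 [0.4486 0.1622] 3.091 113 39
245.1 276.2 350 [0.4301 0.2477] 0.201 114 39
208.7 284.2 307 [0.3979 0.3719] 2.899 110 39
88.4 324.5 563 [0.2787 0.7715] 2.72 215 59
14.4833
```

View pics/s1c.png

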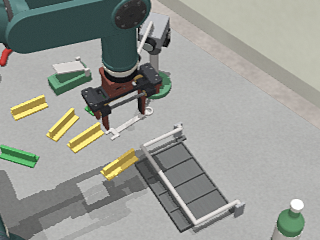

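The bail stayed shut, because the fingers closed without the bar between them. I'll look at the descent before retrying.

```bash
python3 - <<'E'
from h import *
b=np.r_[C+tx*(-.045),.032]
go(b+[0,0,.08],YAW); L(b,stop_force=8); print(pos(),status.current_grip_width())
s=shot("side","pics/s2.png")["color"];w=shot("wrist","pics/w2.png")["color"]
a=cv2.resize(s[200:380,260:440],(480,480));cv2.imwrite("pics/m2.png",cv2.resize(np.hstack([a,w]),(800,343))[:,:,::-1])
E
```

```text
[ 0.49273386 -0.13704003  0.03312814] 0.08799554954853694
```

View pics/m2.png

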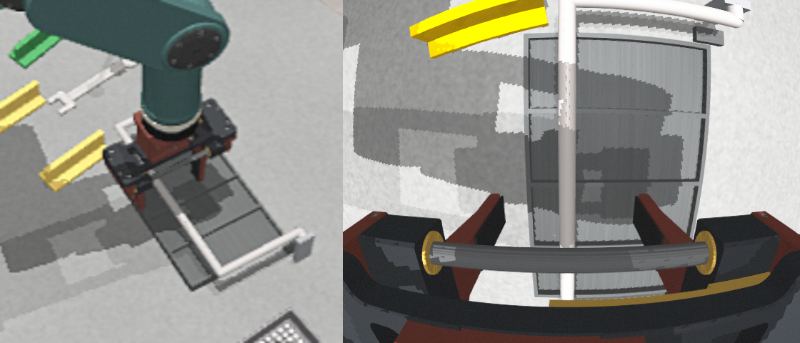

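The bar is centred between the open fingers. I'll close harder and look again.

```bash
python3 - <<'E'
from h import *
env.gripper_close(30); print(pos(),status.current_grip_width(),status.current_ft_force())
env.sleep(.5);print(status.current_grip_width())
s=shot("side","pics/s3.png")["color"];w=shot("wrist","pics/w3.png")["color"]
a=cv2.resize(s[200:380,260:440],(480,480));cv2.imwrite("pics/m3.png",cv2.resize(np.hstack([a,w]),(800,343))[:,:,::-1])
E
```

```text
[ 0.49186252 -0.1369603   0.03201804] 0.0002906436953187486 [-0.02860165 -0.20375702  0.56166922]
0.00027124751407785257
```

View pics/m3.png

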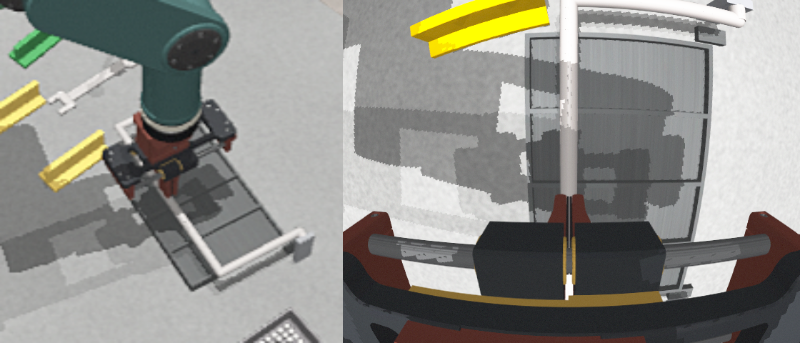

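The fingers met above the bar, so real tip height and bar height disagree with the numbers. I'll probe gently with closed fingers.

```bash
python3 - <<'E'
from h import *
p=pos(); print(L(p-[0,0,.02],feed=.02,stop_force=3),pos(),status.current_ft_force())
L(p+[0,0,.03]); print(pos(),status.current_ft_force())
p=np.r_[C-tx*.13,.08]; L(np.r_[pos()[:2],.1]);L(np.r_[p[:2],.1]); print(L(np.r_[p[:2],-.005],feed=.04,stop_force=4),pos(),status.current_ft_force())
L(np.r_[pos()[:2],.1])
E
```

```text
True [ 0.49191669 -0.13701975  0.0225503 ] [-5.79107211e-01 -2.21626256e-03  5.98624806e+00]
[ 0.49215628 -0.13711726  0.06198714] [-0.24828737  0.59982405 -0.78681701]
False [ 0.40956403 -0.11620254 -0.00490008] [ 0.53069138 -0.37960179 -0.21299177]
```

```bash
python3 - <<'E'
from h import *
p=np.r_[C-tx*.13,0]
L(np.r_[p[:2],.0]);print(L(np.r_[p[:2],-.06],feed=.02,stop_force=4),pos(),status.current_ft_force())
L(np.r_[pos()[:2],.0]);f=shot("side","pics/s4.png");print([np.round(proj(f,np.r_[p[:2],z])) for z in(0,.033)])
u,v=map(int,proj(f,np.r_[p[:2],.015]));cv2.imwrite("pics/s4c.png",cv2.resize(f["color"][v-50:v+50,u-60:u+60],None,fx=5,fy=5)[:,:,::-1]);print(u-60,v-50)
E
```

```text
True [ 0.40945033 -0.1161547  -0.03334458] [-0.5862582  -0.45517056  5.65736783]
[array([321., 326.]), array([321., 320.])]
260 273
```

View pics/s4c.png

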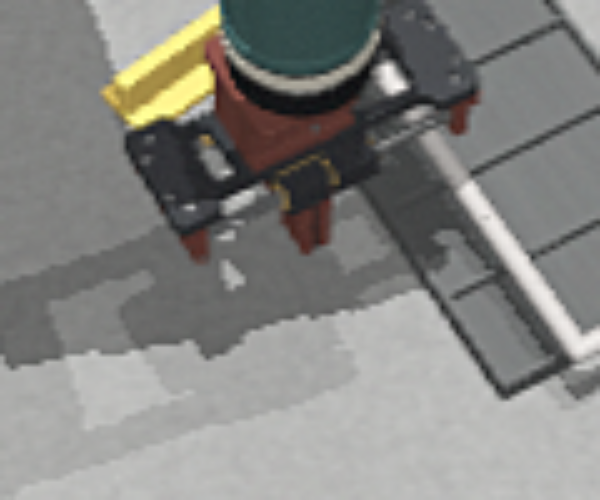

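The bench (z = 0) reads −0.0333 and the bar top (0.056) reads 0.0225. The real fingertips are therefore a constant 33 mm above the reported TCP. I'll correct all commands for that and retry the bail.

```bash
cat >> h.py <<'E'
# true-tip coordinates: real fingertip z = reported z + .033
DZ=np.array([0,0,.033])
_go=go
def go(p,yaw): _go(np.array(p)-DZ,yaw)
def L(p,**k): return env.move_l(list(np.array(p)-DZ),**k)
def pos(): return np.array(status.current_eef_pos())+DZ
E
python3 - <<'E'
from h import *
bar=lambda a:np.r_[C+tx*(.085-.130*np.cos(a)),.050+.130*np.sin(a)-.019]
L(np.r_[pos()[:2],.14]);env.open_gripper()
b=bar(0); L(b+[0,0,.09]); print(L(b,stop_force=8),pos())
env.gripper_close(12); print("w",status.current_grip_width(),status.current_ft_force())
if status.current_grip_width()>.008:
    for a in np.linspace(.1,1.96,19): L(bar(a),feed=.12)
    print(status.current_grip_width(),status.current_ft_force(),pos(),status.current_time())
    env.open_gripper(); env.sleep(.5); L(pos()+[0,0,.08]); env.sleep(.6)
    go((.42,-.2,.30),YAW)
    f=shot("side","pics/s5.png");t=shot("top","pics/t5.png")
    for b in blanks(t): 
        if b[2]>150:print(*b)
    print(status.current_time())
    a=cv2.resize(f["color"][120:400,180:500],None,fx=2,fy=2);cv2.imwrite("pics/s5c.png",a[:,:,::-1])
E
```

```text
False [ 0.49197998 -0.13706976  0.03156111]
w 0.011226330897817731 [-0.98468111  0.10930444  1.75828221]
0.011706944036429998 [ 0.82076294 -2.96573576  2.45101156] [ 0.66556844 -0.18095454  0.15088503] 36.4833
269.6 271.4 342 [0.4488 0.1624] 3.086 112 39
309.5 270.3 343 [0.4561 0.0223] 3.096 113 38
245.1 276.2 348 [0.4301 0.2477] 0.204 114 39
208.6 284.1 305 [0.3979 0.372 ] 2.895 110 39
88.5 324.4 564 [0.2785 0.7711] 2.719 216 59
354.4 472.3 230 [-0.1941 -0.1407] 1.573 48 42
430.0 473.4 207 [-0.1914 -0.3831] 1.593 53 35
40.6
```

View pics/s5c.png

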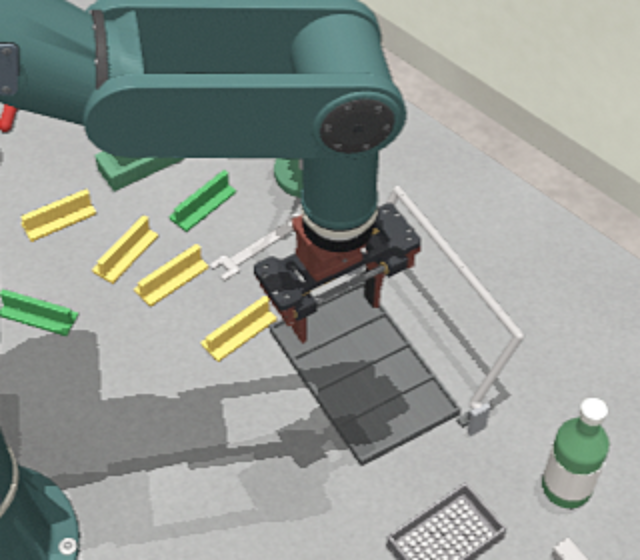

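The bail is back on its stop and all four blanks are unmoved. Next I'll pick and place the first blank, with a fresh top measurement before each pick.

```bash
cat >> h.py <<'E'
def find(guess,t,rad=.09):
    c=[b for b in blanks(t,150) if np.hypot(*(b[3]-guess))<rad and 90<b[5]<130]
    if not c: return None
    b=min(c,key=lambda b:np.hypot(*(b[3]-guess))); return b[3],b[4]
def pickplace(p,yaw,bay):
    go((p[0],p[1],.13),yaw+np.pi/2)
    hit=L((p[0],p[1],.012),feed=.12,stop_force=8); 
    env.gripper_close(40); w=status.current_grip_width(); print("pick",hit,pos().round(4),"w",round(w,4))
    if not .007<w<.014: return False
    L((p[0],p[1],.14),feed=.2); print(" lifted w",round(status.current_grip_width(),4))
    d=C+ty*bay
    go((.43,-.03,.15),YAW+np.pi/2); go((*d,.12),YAW+np.pi/2)
    L((*d,.05),feed=.15); hit=L((*d,.0195),feed=.04,stop_force=5); print(" place",hit,pos().round(4))
    env.open_gripper(); L((*d,.12),feed=.15); print(" t",status.current_time()); return True
E
python3 - <<'E'
from h import *
t=grab_frame("top");p=find((.456,.022),t);print(p)
print(pickplace(*p,-.100))
t=shot("top","pics/t6.png")
for b in blanks(t,150): print(*b)
cv2.imwrite("pics/t6c.png",cv2.resize(t["color"][180:320,180:440],None,fx=3,fy=3)[:,:,::-1])
E
```

```text
(array([0.4561, 0.0223]), 3.099)
pick False [0.4561 0.0223 0.012 ] w 0.0099
 lifted w 0.0098
 place True [ 0.5104 -0.2447  0.02  ]
 t 49.6083
True
31.4 285.6 155 [0.3822 0.9893] 0.303 235 8
245.1 276.2 350 [0.4301 0.2477] 0.201 114 39
208.7 284.2 307 [0.3979 0.3719] 2.899 110 39
88.4 324.5 562 [0.2786 0.7715] 2.717 216 58
354.4 472.3 231 [-0.1941 -0.1407] 1.539 48 42
429.9 473.4 208 [-0.1914 -0.3831] 1.577 53 35
```

View pics/t6c.png

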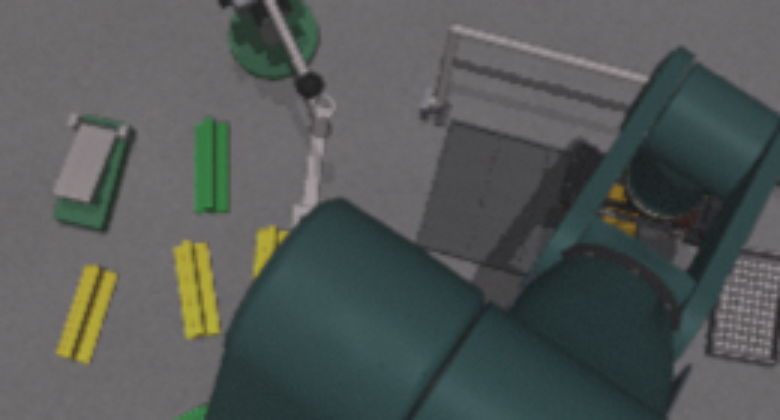

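```bash
python3 - <<'E'
from h import *
for g,bay in(((.430,.248),-.034),((.398,.372),.034),((.4488,.1624),.1)):
    if bay==.1: go((.40,-.33,.25),YAW+np.pi/2)
    p=find(g,grab_frame("top"));print(bay,p)
    if p is None or not pickplace(*p,bay): print("FAIL");break
go((.38,-.1,.16),YAW+np.pi/2);go((.36,.33,.25),YAW+np.pi/2)
t=shot("top","pics/t7.png");f=shot("side","pics/s7.png");np.save("side7.npy",f,allow_pickle=True);np.save("top7.npy",t,allow_pickle=True)
for b in blanks(t,150)+blanks(f,150): print(*b, ((b[3]-C)@tx).round(4),((b[3]-C)@ty).round(4))
a=cv2.resize(t["color"][170:320,280:440],(480,450));s=cv2.resize(f["color"][230:360,310:430],(320,346))
s=np.vstack([s,np.zeros((104,320,3),np.uint8)]);cv2.imwrite("pics/m7.png",np.hstack([a,s])[:,:,::-1]);print(status.current_time())
E
```

```text
-0.034 (array([0.4301, 0.2477]), 0.204)
pick False [0.4301 0.2478 0.012 ] w 0.0095
 lifted w 0.01
 place True [ 0.5265 -0.1807  0.0199]
 t 59.8667
0.034 (array([0.3944, 0.3621]), 2.903)
pick False [0.3946 0.3623 0.0121] w 0.0101
 lifted w 0.0095
 place True [ 0.5432 -0.1149  0.02  ]
 t 70.5333
0.1 (array([0.4487, 0.1622]), 3.091)
pick False [0.4487 0.1623 0.012 ] w 0.0098
 lifted w 0.0101
 place True [ 0.5593 -0.0509  0.0199]
 t 81.45
331.0 241.9 355 [ 0.5602 -0.0515] 2.897 117 41 0.0003 0.0996
348.9 246.6 356 [ 0.5457 -0.1158] 2.895 118 41 0.002 0.0337
367.4 251.7 349 [ 0.5282 -0.1809] 2.883 116 41 0.001 -0.0337
385.5 256.5 352 [ 0.5117 -0.2447] 2.895 116 41 0.0006 -0.0996
31.4 285.6 153 [0.3822 0.9892] 0.301 235 9 -0.4272 1.065
88.5 324.4 567 [0.2786 0.7712] 2.718 216 59 -0.4743 0.8283
354.4 472.3 231 [-0.1941 -0.1407] 1.521 48 42 -0.7092 -0.1717
429.9 473.3 209 [-0.1914 -0.383 ] 1.562 53 35 -0.6472 -0.4059
249.5 129.9 636 [0.7736 0.6307] 1.227 246 54 0.0401 0.8133
95.1 184.9 555 [0.2443 0.7688] 2.542 268 103 -0.5069 0.8175
344.2 280.6 173 [ 0.5528 -0.0634] 2.894 109 21 -0.004 0.0863
357.1 296.9 182 [ 0.5377 -0.127 ] 2.902 110 20 -0.003 0.0209
369.5 315.1 200 [ 0.5203 -0.1935] 2.892 110 18 -0.0036 -0.0478
382.4 333.3 209 [ 0.5049 -0.2563] 2.889 110 19 -0.0031 -0.1125
83.95
```

View pics/m7.png

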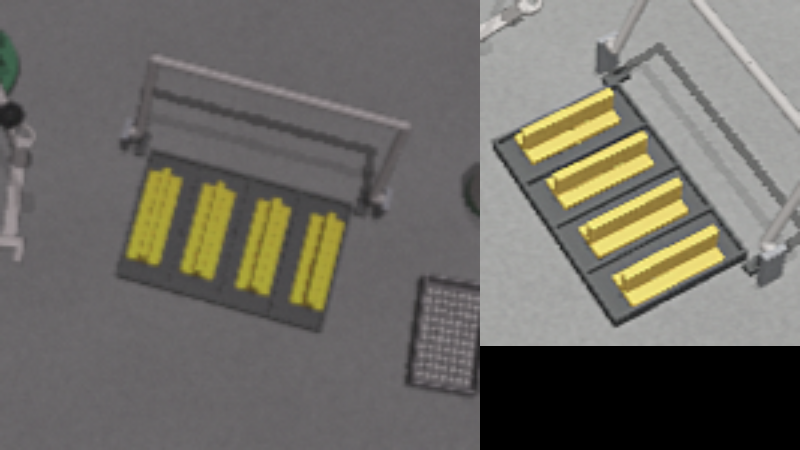

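All four blanks lie flat in separate bays within 2 mm of tray x = 0, and the bail is back. Next is the camera, by its ball grip.

```bash
cat > cam.py <<'E'
from h import *
PV=np.array([.742,.173,.240]);M=np.r_[C,.008]
def aimball():
    d=M-PV;phi=np.arctan2(d[1],d[0]);t=np.arctan2(-d[2],np.hypot(*d[:2]));return phi,.3805-t
def ballpos(phi,el): return PV+.16155*np.array([np.cos(el)*np.cos(phi),np.cos(el)*np.sin(phi),np.sin(el)])
def angs(b): d=b-PV; return np.arctan2(d[1],d[0]),np.arcsin(d[2]/np.linalg.norm(d))
def drive(ball,target):
    phi0,el0=angs(ball);phi1,el1=target
    go(ball+[-.1,-.02,.12],phi0+np.pi/2);go(ball+[0,0,.07],phi0+np.pi/2)
    print(L(ball-[0,0,.019],feed=.08,stop_force=8),pos());env.gripper_close(30);print("w",status.current_grip_width())
    if status.current_grip_width()<.015: return
    off=pos()-ball; R0=R.from_rotvec(status.current_eef_rot())
    for s in np.linspace(0,1,11)[1:]:
        r=R.from_euler("z",s*(phi1-phi0))*R0
        L(ballpos(phi0+s*(phi1-phi0),el0+s*(el1-el0))-[0,0,.019],rotation=list(r.as_rotvec()),feed=.06)
    print("end",pos(),status.current_grip_width(),status.current_ft_force())
    env.open_gripper();L(pos()+[0,0,.09]);print(status.current_time())
E
python3 - <<'E'
from cam import *
b=np.array([.6039,.1017,.2836]);print(np.linalg.norm(b-PV),angs(b),aimball(),ballpos(*aimball()))
drive(b,aimball())
go((.40,.15,.3),0);go((.36,.33,.25),0)
t=shot("top","pics/t8.png");f=shot("side","pics/s8.png");np.save("side8.npy",f,allow_pickle=True);np.save("top8.npy",t,allow_pickle=True)
print(proj(t,ballpos(*aimball())),proj(f,ballpos(*aimball())))
a=cv2.resize(t["color"][140:280,230:370],(400,400),interpolation=3);s=cv2.resize(f["color"][120:260,280:420],(400,400),interpolation=3)
cv2.imwrite("pics/m8.png",np.hstack([a,s])[:,:,::-1]);print(status.current_time())
E
```

```text
0.16141951554877124 (np.float64(-2.6649961280838634), np.float64(0.27350067897554325)) (np.float64(-2.142448643296594), np.float64(-0.16565803629952142)) [0.65579436 0.03899511 0.21336018]
False [0.60441787 0.10173705 0.265236  ]
w 0.02642459051468766
end [0.65567348 0.03889901 0.19425771] 0.02645587944075705 [ 0.04811824 -0.35147638 -1.71961144]
93.075
(np.float64(305.1163257226368), np.float64(198.8061120059568)) (np.float64(345.37561650585326), np.float64(197.67887083065241))
95.0417
```

View pics/m8.png

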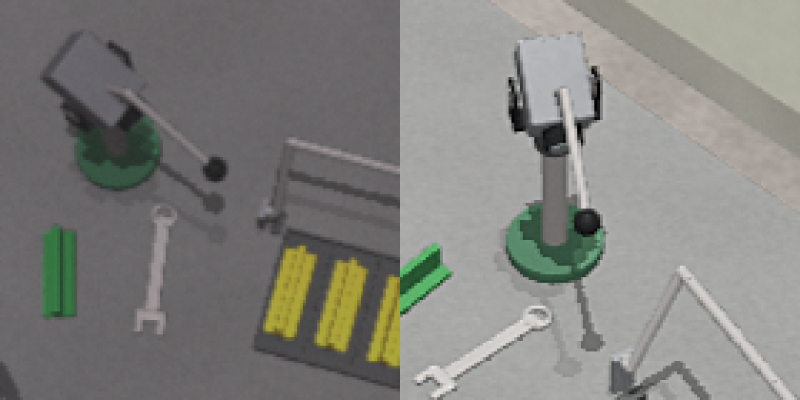

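The ball sits at its computed target in both views: top (304.9,199.1) against predicted (305.1,198.8), side (345.4,197.7) against (345.4,197.7). Last is the trip lever.

```bash
python3 - <<'E'
from h import *
env.gripper_close(10)
p=(.531,.381); go((*p,.15),-.17+np.pi/2)
hit=L((*p,.074),feed=.04,stop_force=2.5);print("touch",hit,pos(),status.current_ft_force())
hit=L((*p,.050),feed=.03,stop_force=22);print("bottom",hit,pos(),status.current_ft_force())
s=shot("side","pics/s9.png")["color"];env.sleep(.6);print(pos(),status.current_ft_force())
L((*p,.15),feed=.05);env.sleep(.3);go((.38,.45,.22),-.17+np.pi/2);env.sleep(.5)
t=shot("top","pics/t10.png");f=shot("side","pics/s10.png")
a=cv2.resize(s[140:260,180:340],(400,300),interpolation=3);b=cv2.resize(t["color"][140:290,200:400],(400,300),interpolation=3);c=cv2.resize(f["color"][100:400,170:570],(800,600))
a=np.hstack([a,b]);cv2.imwrite("pics/m10.png",np.vstack([cv2.resize(a,(400,150)),cv2.resize(c,(400,300))])[:,:,::-1]);cv2.imwrite("pics/a10.png",a[:,:,::-1]);cv2.imwrite("pics/c10.png",c[:,:,::-1])
for x in blanks(t,300): print(*x)
print(status.current_time())
E
```

```text
touch True [0.53048634 0.38093415 0.08582786] [0.26288561 0.03430307 3.41503951]
bottom True [0.52858572 0.38099969 0.05618433] [-2.11078175 -1.20599488  9.22157048]
[0.52858805 0.38100608 0.05616238] [-2.0795585  -1.71834904 10.99362947]
331.0 241.9 354 [ 0.5602 -0.0515] 2.898 117 41
348.9 246.6 356 [ 0.5457 -0.1159] 2.895 118 41
367.4 251.7 354 [ 0.5282 -0.1809] 2.887 116 41
385.4 256.6 350 [ 0.5116 -0.2447] 2.898 116 41
82.7 333.9 397 [0.2254 0.7879] 2.723 104 58
104.575
```

View pics/a10.png

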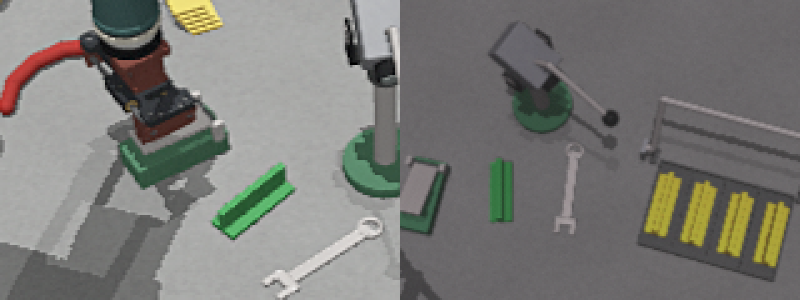

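View pics/c10.png

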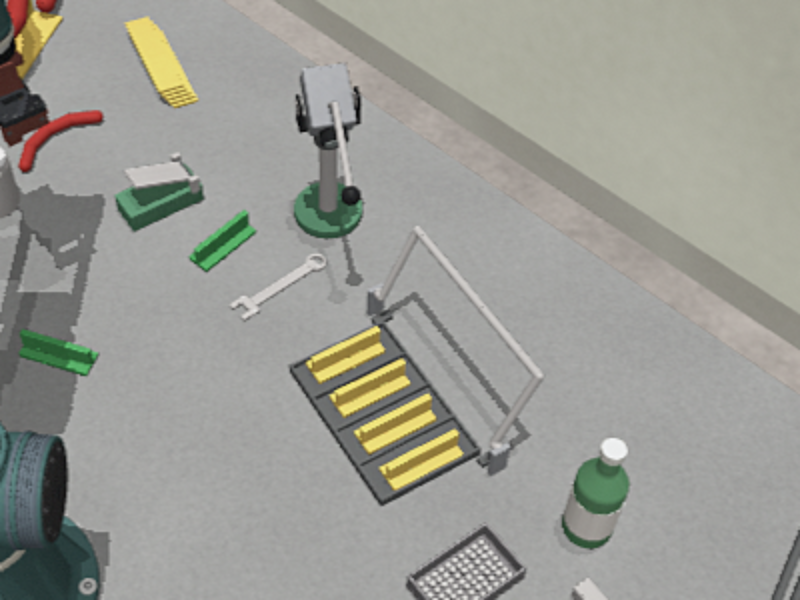

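The press showed touch at 0.086 m and the stop at 0.056 m, held with about 11 N. The final views show the lever up, the camera aimed, the bail back, the four blanks seated and the robot clear. Handing in.

```bash
python3 -c "
from h import *
print(status.current_ft_force(),finish_job())"
```

```text
the job is handed in; nothing more can be done
[-0.26080476  0.1270557  -0.66491553] None
```

The job is handed in at about 105 s of the 210 s allowed; the system gives no verdict. I swung the bail back onto its stop, laid all four yellow blanks in the four bays, aimed the camera by its ball grip, then pressed the trip lever, held it and let it come up.

**Last checks**
- **Blanks:** each is within 2 mm of the tray's middle in x, at y of about ±34 and ±100 mm. They look flat in both views.
- **Camera:** the ball is within half a pixel of its computed target in both views. The aim rests on a pivot position taken from the post's foot, good to a few mm, and I did not measure the lens axis directly.
- **Trip lever:** the fingers travelled from 86 to 56 mm above the bench (about 57 mm expected fully down) and held there with about 11 N. The lever was up again afterwards.
- **Bail and bystanders:** the bail was still back. The spanner and bottle showed no visible shift, but I measured none of the bystanders.

**What disagreed or went wrong**
- **Fingertip height:** the real fingertips sit 33 mm above the reported TCP, so my first grip on the bail closed above the bar. I confirmed the offset by touching both the bar and the bench, then corrected every later move.
- **Blank moved by itself:** one blank shifted about 1 cm partway through. Measuring again before each pick caught it.

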